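Register a photomask against its locating pins and turn on the mask vacuum

ROBOT

A 6-joint arm with a two-finger parallel gripper is mounted at the origin on the work surface. World frame = base frame: x ahead of the robot, y to its left, z up, the work surface at z = 0. Lengths are in m, angles in rad, forces in N, time in s.
With the tool pointing down it reaches from about 0.275 to 0.725 m from the base axis. Payload 15.9 kg.
Tool frame: the origin (TCP) lies on the front face of the gripper's body, between the roots of the fingers; the fingertips stand 73 mm ahead of it and the grasp point (between the pads) lies 54 mm ahead of it (ctrl.tip_extent is the distance from the TCP to the fingertips, in m); z points along the fingers, y is the line along which they close (so a half turn about z gives the same grasp; the last joint's range is limited). The gripper opens to 85 mm and grips with 20 to 120 N. Pads are 22 mm wide; open, the fingers measure 114 mm over their backs; the gripper's body (76 mm by 85 mm) begins 54 mm behind the grasp point. The pads swing forward as they close: fully open they stand 13 mm farther back than shut.
Start: joints at [1.133, 0.213, -0.034, 1.323, 0, 1.571], TCP at [0.212, 0.453, 0.304] pointing down, gripper open.
Joint ranges: [-2.98, 2.98], [-0.74, 1.72], [-1.14, 1.35], [-2.1, 2.04], [-1.57, 1.44], [-3.14, 3.14]. Speed limits (rad/s): [1.89, 1.89, 2.39, 2.57, 3.14, 3.14].

INTERFACE

Orientations are given as a rotation vector (axis times angle).
In Python, from station import ctrl gives the robot as it stands.
- The arm moves only by the tool arm_command, never from a script. Its argument "plan" is a list of rows, each a list of 3 entries, a list of its own where there are three numbers: the turn, a rotation vector about the tool's x, y, z in degrees, then the shift along the tool's x, y, z in mm, then the opening in per cent of the stroke, from 0 (shut) to 100 (fully open). In form: [[[ax, ay, az], [dx, dy, dz], grip], ...]. A call has 1 to 8 rows; each row is the pose to reach, as a shift and turn from the pose commanded when the call began, along the tool's axes at that moment; what a row does not reach only later rows make up. A row lasts 1/12 s, in which the tool goes at most 41.7 mm and 7.16 degrees, less where a joint would pass 70% of its speed; a pose out of reach is approached as far as the arm can. A call with a gripper value outside its range is refused whole. The fingers move at their own pace and stop on an object; "grip_force" is the grip in N (left out, the last holds). Time passes only in rows, so rows that repeat a pose let the fingers close. It gives the time, the measured TCP pose, the force and the opening at its end, in the units of the state.
- ctrl.sense(): the state, without advancing time (a new reading comes with each control period).
- ctrl.snapshot(name): name is "scene" or "top" or "wrist"; returns a dict with "color" (480x640x3 uint8, blue, green, red), "range_z" (480x640 float32, m along the optical axis (not along the pixel's ray), 0 where there is no reading), "fx", "fy", "cx", "cy" (pixels), "xyz" and "orientation" of the camera in the world. Camera axes: x right, y down, z forward; pixel columns grow to the right and rows downward; lengths in m; the calibration is good to about 2 mm. A picture is of the moment at which its call begins.
- ctrl.sign_off(): hands the job in, once; it reports no verdict.
Trained networks look in the newest picture that a camera, given by its name, has taken for a name from the list of things; names that differ only in an ending like _2 or _b are one class to them, and where a whole thing is asked for, a point or a joint stands for the part that bears it (a point fixed in the world has none). Each returns a list of dicts, best first, with "score" (0 to 1); they miss things now and then, are a little off and sometimes report something else, mostly with a low value. They report only what shows in the picture. A call takes as long as a camera call. They do not tell look-alikes from the thing itself.
- ctrl.outline_of(target, camera): "region" (480x640 bool, what is visible of it) and "position" ([column, row] in pixels, amid what is visible of it).
The state is a dict: "time": time; "qpos": joint angles; "qd": joint speeds; "joint_torque": joint torques, N m; "position": TCP position; "tcp_rot": TCP orientation; "contact_force": force on the tool from outside, world axes, zero at the start; "moment": the same for the moment, N m; "gripper_width": opening from 0.0 (shut) to 1.0 (fully open).
Only numpy, scipy, OpenCV 4.12 (cv2) and the standard library are available. Lean on these libraries where they do the work, as an engineer would, in place of code of your own. Each camera call takes 0.05 s, during which the arm holds its last target. There are 200 camera calls.

TASK

Line up the photomask in its holder: gently push the square glass plate along the raised seat until its far edge rests against the two far locating pins and its left edge against the single left pin, without lifting or tipping it off the seat. Then clamp it by turning on the mask vacuum: push the handle of the ball valve at the holder's left round until it lies in line with the vacuum tube, pointing away from the holder. Leave the bottle, the wafer case, the loupe and the tweezers where they are.

Things in the scene. Friction and masses are not known exactly. Their poses are not given: they have to be found in the camera images.
- holder: mask holder, fixed: black plate 240 x 240 mm, top 18 mm above the bench, with a 100 mm square window and round it a raised bare-metal seat, 128 mm square outside, 23 mm above the bench. Origin: on the bench under the plate's centre; x to its far side, y to its left, z up; yaw up to 0.3 rad either way. A mask that is home is centred on this origin and square to the plate.
- far_pin_left (a point): centre of the top of the left one of the two far locating pins: upright smooth steel dowels 8 mm in diameter, tops 27.5 mm above the bench; at x = 80, y = 42 mm in the holder's frame
- far_pin_right (a point): the same of the right one of the two far pins; x = 80, y = -42 mm in the holder's frame
- left_pin (a point): the same of the single left pin; x = 0, y = 80 mm in the holder's frame
- mask: photomask: loose quartz plate 152 x 152 x 6.4 mm, 0.3 kg, dark chrome field on top. Flat on the seat, it overhangs it all round: fingertips 21 to 26 mm above the bench clear the plate and meet its edge. Origin: centre of its underside; x to its far edge, y to its left. Starts 12 to 26 mm short of home in the holder's x, 10 to 20 mm in y, turned up to 0.08 rad. Slides with about 1 N.
- mask_far_left (a point): point at half thickness on the mask's far edge, 42 mm to the left of its middle (76, 42 mm from the mask's origin); home: x = 76 mm in the holder's frame
- mask_far_right (a point): the same, 42 mm to the right of the middle (76, -42 mm); home: x = 76 mm in the holder's frame
- mask_left (a point): point at half thickness at the middle of the mask's left edge (0, 76 mm from its origin); home: y = 76 mm in the holder's frame
- valve (a joint): angle of the valve handle: 0 = closed, across the tube, pointing to the holder's -x (to the robot); it turns clockwise seen from above to a stop at 1.571 = open, in line with the tube, pointing to the holder's +y, away from the plate. Starts at 0 to 0.25. Stiff (0.1 N m: 2 to 3 N at 45 mm from the axis); stays where it is left.
- valve_axis (a point): point on the vertical axis of the ball valve, 37 mm above the bench, mid-height of its handle; x = 0, y = 165 mm in the holder's frame. The valve block (22 x 30 mm, 23 mm high) lies in a line along the holder's y: brass nipple from the plate, block, 10 mm tube (axis 12 mm high), round bench port (32 mm, 22 mm high) at y = 255 mm.
- valve_tip (a point): end of the valve handle, a flat black lever 12 mm wide and 6 mm thick, underside 34 mm and top 40 mm above the bench, its end 60 mm from the axis
- bottle: bystander: brown glass bottle with a white cap, 60 mm in diameter, 115 mm high, standing to the far right of the holder; origin: centre of its underside
- wafer_case: bystander: flat round white single-wafer case, 118 mm in diameter, 17 mm high, lying beyond the holder; origin: centre of its underside
- loupe: bystander: small black loupe with metal rings, 39 mm in diameter, 42 mm high, standing near the far left of the holder; origin: centre of its underside
- tweezers: bystander: steel tweezers, 136 mm long, 8 mm high, lying to the right of the holder; origin: centre of the underside, x towards the tips
Not all that is in view belongs to the job. There is more than one size of the mask; the one meant has the size given above.

How it is judged:
By the outcome, as a careful person would: the job done as asked, in the order asked, and still so for the second after the job is handed in, with the robot touching nothing.
It also fails if it takes over 64 s, if anything falls off the work surface, if the arm or the gripper's body presses on something with over 40 N, if the wrist force passes 120 N, or if a joint passes its speed limit or range.

## Working session

There is one attempt and no reset: what is moved stays moved. The work goes in short steps, Python scripts to look and compute and a tool call to move; the robot and the scene stay as the last step left them, time stands still between calls to the robot, and variables do not carry over. Pictures are saved under pics/ and viewed, on a budget of 10 in all, crops included, one or two more only if the job needs it, and the job is handed in when it is done.

Besides the shell and the picture viewer there is one more tool, called as a command line: name --argument value ..., lists and objects as JSON in quotes. arm_command: Moves the arm, as the interface text tells. Its arguments: {"type":"object","properties":{"plan":{"type":"array"},"grip_force":{"type":"number"}},"required":["plan"]}

```bash
mkdir -p pics; ls
cat > h.py <<'E'
import numpy as np, cv2
from scipy.spatial.transform import Rotation as R
from station import ctrl
def rot(o):
    o=np.array(o); return o if o.shape==(3,3) else (R.from_rotvec(o).as_matrix() if o.size==3 else R.from_quat(o).as_matrix())
def cloud(s):
    v,u=np.mgrid[0:480,0:640]; z=s["range_z"]
    p=np.dstack([(u-s["cx"])/s["fx"]*z,(v-s["cy"])/s["fy"]*z,z])
    return p@rot(s["orientation"]).T+np.array(s["xyz"])
def proj(s,P):
    p=(np.atleast_2d(P)-np.array(s["xyz"]))@rot(s["orientation"])
    return np.c_[p[:,0]/p[:,2]*s["fx"]+s["cx"],p[:,1]/p[:,2]*s["fy"]+s["cy"]]
def onz(s,px,z):
    px=np.atleast_2d(px); d=np.c_[(px[:,0]-s["cx"])/s["fx"],(px[:,1]-s["cy"])/s["fy"],np.ones(len(px))]@rot(s["orientation"]).T
    o=np.array(s["xyz"]); return o+d*((z-o[2])/d[:,2])[:,None]
E
python3 - <<'E'
from h import *
st=ctrl.sense(); print({k:np.round(v,3) for k,v in st.items()}, ctrl.tip_extent)
for c in ["top","scene"]:
    s=ctrl.snapshot(c); cv2.imwrite(f"pics/{c}0.png",s["color"]); P=cloud(s)
    print(c,s["xyz"],s["orientation"],s["fx"])
    np.save(c+".npy",s,allow_pickle=True)
    for n in ["holder","mask","far_pin_left","far_pin_right","left_pin","valve","valve_tip","bottle","wafer_case","loupe","tweezers"]:
        for d in ctrl.outline_of(n,c)[:4]:
            m=d["region"]; print(n,round(d["score"],2),np.round(d["position"]),m.sum(),np.round(np.median(P[m&(s["range_z"]>0)],axis=0),3))
E
```

```text
pics
{'time': np.float64(0.0), 'qpos': array([ 1.133,  0.213, -0.035,  1.323,  0.   ,  1.571]), 'qd': array([ 0.   , -0.   ,  0.   , -0.   , -0.   ,  0.001]), 'joint_torque': array([-3.0000e-03, -6.8616e+01,  4.8712e+01,  1.8000e-02, -0.0000e+00,
       -0.0000e+00]), 'position': array([0.212, 0.453, 0.303]), 'tcp_rot': array([-6.820e-01, -3.066e+00,  2.000e-03]), 'contact_force': array([-0.339,  0.064,  0.108]), 'moment': array([0.006, 0.068, 0.007]), 'gripper_width': np.float64(1.0)} 0.0726
top [0.30025474 0.01430407 1.17629121] [-2.01648707  2.21693619 -0.2329645 ] 471.92761317859936
holder 0.9 [298. 214.] 5916 [0.62  0.003 0.019]
mask 0.87 [443. 348.] 7632 [ 0.26  -0.298  0.009]
mask 0.8 [325. 238.] 3613 [ 0.555 -0.038  0.03 ]
mask 0.74 [189. 316.] 7501 [0.395 0.315 0.01 ]
mask 0.61 [252. 221.] 129 [0.61  0.135 0.041]
far_pin_left 0.88 [298. 212.] 5403 [ 0.624 -0.     0.019]
far_pin_right 0.96 [301. 210.] 5489 [0.625 0.006 0.019]
left_pin 0.92 [297. 214.] 5906 [0.621 0.    0.019]
valve 0.66 [254. 221.] 163 [0.606 0.137 0.04 ]
valve_tip 0.54 [253. 223.] 118 [0.608 0.135 0.041]
waf
[... 382 characters left out ...]
.562 -0.051  0.031]
mask 0.79 [357. 185.] 3233 [0.406 0.297 0.01 ]
mask 0.73 [115. 278.] 7589 [ 0.276 -0.315  0.011]
mask 0.33 [397. 225.] 123 [0.616 0.126 0.041]
far_pin_left 0.93 [358. 279.] 6568 [ 0.641 -0.063  0.019]
far_pin_left 0.44 [391. 227.] 128 [0.611 0.128 0.041]
far_pin_right 0.95 [361. 279.] 6696 [ 0.641 -0.064  0.019]
left_pin 0.72 [355. 277.] 6536 [ 0.641 -0.065  0.019]
left_pin 0.38 [325. 259.] 3674 [ 0.563 -0.051  0.031]
valve_tip 0.69 [389. 229.] 135 [0.606 0.129 0.04 ]
bottle 0.91 [259. 352.] 2608 [ 0.657 -0.339  0.067]
wafer_case 0.85 [434. 324.] 2756 [ 0.814 -0.084  0.017]
loupe 0.75 [450. 259.] 455 [0.759 0.098 0.026]
tweezers 0.86 [224. 307.] 407 [ 0.486 -0.248  0.006]
```

Run:
```python
from h import *
s=np.load("top.npy",allow_pickle=True).item(); P=cloud(s); z=P[...,2]
img=cv2.resize(s["color"][110:290,190:430],(800,600),interpolation=cv2.INTER_CUBIC); cv2.imwrite("pics/topc.png",img)
box=(P[...,0]>.38)&(P[...,0]<.78)&(P[...,1]>-.22)&(P[...,1]<.2)
for lo,hi in [(.014,.021),(.026,.034)]:
    m=(box&(z>lo)&(z<hi)).astype(np.uint8); m=cv2.morphologyEx(m,cv2.MORPH_OPEN,np.ones((3,3)))
    n,l,stt,c=cv2.connectedComponentsWithStats(m); i=1+np.argmax(stt[1:,4])
    q=P[l==i][:,:2]; r=cv2.minAreaRect((q*1000).astype(np.float32)); print(lo,r,np.round(cv2.boxPoints(r)),np.median(z[l==i]))
m=box&(z>.035)&(z<.045)&(P[...,1]>.1); print(np.round(P[m],3)[::8])
print(np.median(z[(P[...,0]>.4)&(P[...,0]<.45)&(abs(P[...,1])<.1)]))
```

```text
0.014 ((663.2289428710938, -90.52910614013672), (109.5700912475586, 54.2098388671875), 73.20964050292969) [[ 621. -135.]
 [ 673. -151.]
 [ 705.  -46.]
 [ 653.  -30.]] 0.018363781117544997
0.026 ((556.5411987304688, -38.150108337402344), (151.8763885498047, 153.00559997558594), 72.1270980834961) [[ 460.  -87.]
 [ 606. -134.]
 [ 653.   11.]
 [ 507.   58.]] 0.030317544411892605
[[0.773 0.119 0.042]
 [0.769 0.111 0.044]
 [0.766 0.114 0.044]
 [0.763 0.116 0.045]
 [0.761 0.117 0.043]
 [0.759 0.119 0.043]
 [0.757 0.125 0.043]
 [0.754 0.13  0.044]
 [0.752 0.13  0.043]
 [0.75  0.107 0.043]
 [0.747 0.11  0.043]
 [0.746 0.115 0.041]
 [0.742 0.123 0.045]
 [0.742 0.124 0.039]
 [0.738 0.119 0.04 ]
 [0.637 0.133 0.038]
 [0.632 0.121 0.041]
 [0.627 0.124 0.043]
 [0.624 0.132 0.039]
 [0.62  0.127 0.041]
 [0.616 0.132 0.039]
 [0.613 0.128 0.037]
 [0.607 0.135 0.043]
 [0.603 0.142 0.043]
 [0.6   0.136 0.041]
 [0.595 0.143 0.044]
 [0.592 0.136 0.042]
 [0.588 0.139 0.04 ]
 [0.583 0.147 0.042]
 [0.578 0.152 0.043]
 [0.576 0.142 0.038]]
0.0007975234523565078
```

View pics/top0.png

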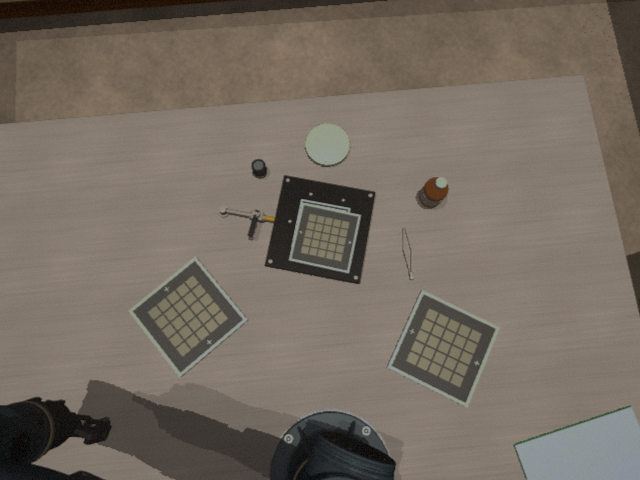

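View pics/topc.png

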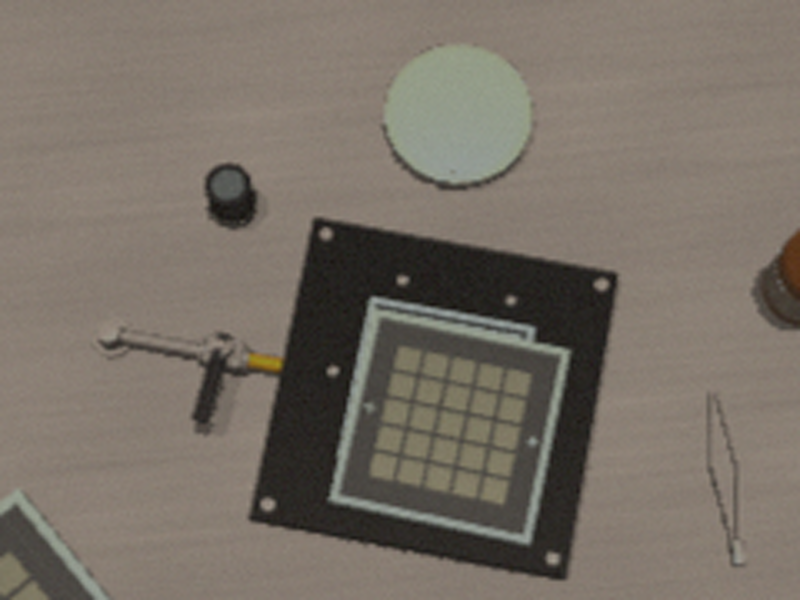

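The mask candidates are the plate on the holder at (325,238), which measures 152 mm, and two larger plates lying on the bench at (189,316) and (443,348). The crop confirms the one on the holder: it sits on the raised seat with pins beyond it at about crop (402,280) and (511,300), and one to its left at (333,371). The valve handle points towards the robot, at crop (210,390).

```bash
cat > fit.py <<'E'
from h import *
from scipy.optimize import least_squares
def rigid(loc,w):
    f=lambda p:((np.array(loc)@np.array([[np.cos(p[2]),np.sin(p[2])],[-np.sin(p[2]),np.cos(p[2])]])+p[:2])-w).ravel()
    r=least_squares(f,[.6,-.02,-.25]); return r.x,np.abs(r.fun).max()
def toH(h,w):
    c,s=np.cos(h[2]),np.sin(h[2]); return (np.atleast_2d(w)[:,:2]-h[:2])@np.array([[c,-s],[s,c]])
def toW(h,l):
    c,s=np.cos(h[2]),np.sin(h[2]); return np.atleast_2d(l)@np.array([[c,s],[-s,c]])+h[:2]
E
python3 - <<'E'
from fit import *
s=np.load("top.npy",allow_pickle=True).item(); g=cv2.cvtColor(s["color"],cv2.COLOR_BGR2GRAY).astype(float)
cr=lambda a:np.array(a)*.3+[190,110]-.35
def cen(p):
    x,y=np.round(p).astype(int); w=g[y-3:y+4,x-3:x+4]; w=np.clip(w-np.median(w)-15,0,None); v,u=np.mgrid[y-3:y+4,x-3:x+4]
    return [(w*u).sum()/w.sum(),(w*v).sum()/w.sum()]
pins=[cen(p) for p in cr([(402,280),(511,300),(333,371)])]; print(pins)
W=onz(s,pins,.0275)[:,:2]; h1=rigid([[.08,.042],[.08,-.042],[0,.08]],W); print("pins",h1)
C=onz(s,cr([(315,218),(617,272),(566,578),(250,520)]),.018)[:,:2]; h2=rigid([[.12,.12],[.12,-.12],[-.12,-.12],[-.12,.12]],C); print("corners",h2)
m=np.array([.5565,-.0382,np.radians(-17.87)])
mc=onz(s,cr([(370,298),(572,349),(530,545),(330,500)]),.0294)[:,:2]
mm=rigid([[.076,.076],[.076,-.076],[-.076,-.076],[-.076,.076]],mc); print("mask",mm)
for h in (h1[0],h2[0]):
  for q in (m,mm[0]): print("mask in H mm",toH(h,q[:2])*1000,q[2]-h[2])
  print("valve",toW(h,[0,.165]))
E
```

```text
[[np.float64(310.31944444444446), np.float64(193.61979166666666)], [np.float64(342.82135076252723), np.float64(199.718954248366)], [np.float64(289.41569282136896), np.float64(220.80133555926545)]]
pins (array([ 0.58352577, -0.03152624, -0.28581387]), np.float64(9.427186085098072e-05))
corners (array([ 0.582967  , -0.03188656, -0.27969789]), np.float64(0.0015753628683350396))
mask (array([ 0.55794811, -0.03932637, -0.31599992]), np.float64(0.005773050309457517))
mask in H mm [[-24.0478138  -14.02262778]] -0.026076466538071497
mask in H mm [[-22.34088102 -14.69502574]] -0.030186045147970908
valve [[0.63004561 0.12678013]]
mask in H mm [[-23.69553637 -13.37471401]] -0.03219244711136343
mask in H mm [[-21.99274786 -14.05753889]] -0.03630202572126284
valve [[0.62851777 0.12670136]]
```

Holder pose is about (0.5835, -0.0315, yaw -0.285), and the mask is at (-24, -14) mm in it, turned about -0.03 rad. The pins' distances fit to within 0.1 mm. I'll approach the near edge with the fingers shut.

```bash
cat > go.py <<'E'
from fit import *
import sys
H=np.array([.5835,-.0315,-.285])
def go(hx,hy,z,flip=0,yaw=0):
    st=ctrl.sense(); R0=R.from_rotvec(st["tcp_rot"]); a=H[2]+yaw+flip*np.pi
    Rt=R.from_matrix(np.c_[[-np.cos(a),-np.sin(a),0],[-np.sin(a),np.cos(a),0],[0,0,-1]])
    p=np.r_[toW(H,[hx/1000,hy/1000])[0],z/1000]
    print("t",round(float(st["time"]),2),"turn",np.round(np.degrees((R0.inv()*Rt).as_rotvec()),2),"shift",np.round(R0.inv().apply(p-st["position"])*1000,1),"F",np.round(st["contact_force"],2),"tipH",np.round(toH(H,st["position"])*1000,1),"z",round(st["position"][2]*1000,1),"q6",round(st["qpos"][5],2))
if __name__=="__main__": go(*map(float,sys.argv[1:]))
E
python3 go.py -136 -12 160; python3 go.py -136 -12 160 1
```

```text
t 1.2 turn [ 0.    0.   -8.75] shift [-409.2 -313.7  143.9] F [0.08 0.31 0.05] tipH [[-492.7  360.3]] z 303.9 q6 1.57
t 1.2 turn [  0.    -0.   171.25] shift [-409.2 -313.7  143.9] F [0.08 0.31 0.05] tipH [[-492.7  360.3]] z 303.9 q6 1.57
```

arm_command --plan '[[[0,0,-4],[-32,-25,0],0],[[0,0,-8.75],[-64,-49,0],0],[[0,0,-8.75],[-96,-74,10],0],[[0,0,-8.75],[-128,-98,20],0],[[0,0,-8.75],[-159,-122,35],0],[[0,0,-8.75],[-190,-146,50],0],[[0,0,-8.75],[-221,-170,65],0],[[0,0,-8.75],[-252,-193,80],0]]' --grip_force 20

```text
time: 1.87
position: [0.3584, 0.1699, 0.2238]
tcp_rot: [0.446, 3.109, 0.001]
contact_force: [0.9, 0.9, -0.2]
gripper_width: 0.003
```

```bash
python3 go.py -136 -12 160
```

```text
t 1.87 turn [0.04 0.04 0.01] shift [-136.6 -142.1   63.8] F [ 0.86  0.89 -0.17] tipH [[-272.7  130. ]] z 223.8 q6 0.73
```

arm_command --plan '[[[0,0,0],[-26,-27,12],0],[[0,0,0],[-52,-54,24],0],[[0,0,0],[-78,-81,36],0],[[0,0,0],[-104,-108,48],0],[[0,0,0],[-125,-130,58],0],[[0,0,0],[-136.6,-142,63.8],0],[[0,0,0],[-136.6,-142,63.8],0]]'

```text
time: 2.45
position: [0.4499, -0.0056, 0.1592]
tcp_rot: [-0.451, -3.108, 0.001]
contact_force: [-0.4, 0.2, 0.7]
gripper_width: -0.001
```

Run:
```python
from go import *
go(-136,-12,95)
s=ctrl.snapshot("scene"); P=cloud(s); st=ctrl.sense(); 
d=np.linalg.norm(P[...,:2]-st["position"][:2],axis=2); m=(d<.03)&(P[...,2]>.04)&(P[...,2]<.25)
q=P[m]; print("tip z percentiles",np.round(np.percentile(q[:,2],[0,1,2,5,50]),4),"expected",st["position"][2]-ctrl.tip_extent)
u,v=proj(s,[st["position"]])[0].astype(int); a=s["color"][max(v-60,0):v+120,max(u-100,0):u+140]
w=ctrl.snapshot("wrist"); np.save("w1.npy",w,allow_pickle=True)
b=w["color"]; a=cv2.resize(a,(240*2,180*2)) if 0 else a
a=cv2.resize(a,None,fx=1.66,fy=1.66); b=cv2.resize(b,(400,300)); H_=max(a.shape[0],300)
o=np.zeros((H_,a.shape[1]+400,3),np.uint8); o[:a.shape[0],:a.shape[1]]=a; o[:300,a.shape[1]:]=b; cv2.imwrite("pics/p3.png",o)
```

```text
t 2.45 turn [-0.05 -0.05 -0.19] shift [ 0.5  0.8 64.2] F [-0.41  0.23  0.74] tipH [[-135.5  -12.7]] z 159.2 q6 0.28
tip z percentiles [0.0869 0.0919 0.0946 0.1002 0.1575] expected 0.08713161185698284
```

View pics/p3.png

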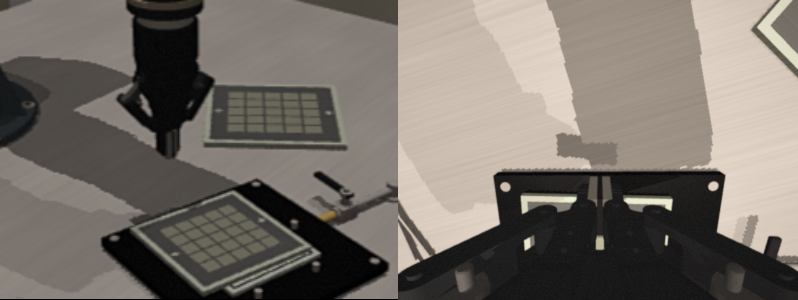

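The picture shows the shut fingers pointing down short of the holder's near edge, with the mask behind them. The measured tip height (87 mm) agrees with tip_extent. I'll lower and push along +x.

arm_command --plan '[[[0,0,0],[0.5,0.8,32],0],[[0,0,0],[0.5,0.8,58],0],[[0,0,0],[0.5,0.8,64],0],[[0,0,0],[0.5,0.8,64],0],[[0,0,0],[-9.5,0.8,64],0],[[0,0,0],[-18,0.8,64],0],[[0,0,0],[-20,0.8,64],0],[[0,0,0],[-20,0.8,64],0]]'

```text
time: 3.22
position: [0.4703, -0.008, 0.0974]
tcp_rot: [0.446, 3.108, 0.0]
contact_force: [-0.4, 0.1, 0.4]
gripper_width: -0.001
```

```bash
python3 go.py -87 -12 95.5
```

```text
t 3.22 turn [ 0.03  0.12 -0.02] shift [-28.3  -2.7   1.9] F [-0.36  0.08  0.45] tipH [[-115.3   -9.3]] z 97.4 q6 0.27
```

arm_command --plan '[[[0,0,0],[-1,0,1.5],0],[[0,0,0],[-3,0,1.5],0],[[0,0,0],[-6,0,1.5],0],[[0,0,0],[-9,0,1.5],0],[[0,0,0],[-12,0,1.5],0],[[0,0,0],[-15,0,1.5],0],[[0,0,0],[-17,0,1.5],0],[[0,0,0],[-17,0,1.5],0]]'

```text
time: 3.88
position: [0.4854, -0.0127, 0.0949]
tcp_rot: [0.446, 3.109, 0.0]
contact_force: [0.3, 0.6, 0.2]
gripper_width: 0.001
```

```bash
python3 go.py -87 -12 95.5
```

```text
t 3.88 turn [ 0.    0.02 -0.01] shift [-12.4  -2.5  -0.6] F [0.28 0.56 0.15] tipH [[-99.4  -9.5]] z 94.9 q6 0.26
```

arm_command --plan '[[[0,0,0],[-2,0,-0.5],0],[[0,0,0],[-4,0,-0.5],0],[[0,0,0],[-6,0,-0.5],0],[[0,0,0],[-8,0,-0.5],0],[[0,0,0],[-9,0,-0.5],0],[[0,0,0],[-9,0,-0.5],0]]'

```text
time: 4.38
position: [0.4939, -0.0152, 0.0954]
tcp_rot: [0.446, 3.11, 0.0]
contact_force: [-0.7, -0.2, 0.2]
gripper_width: -0.002
```

```bash
cat > mk.py <<'E'
from go import *
def mask(name=None,cam="top",save=True):
    s=ctrl.snapshot(cam); P=cloud(s); z=P[...,2]; l=toH(H,P.reshape(-1,3)).reshape(480,640,2)
    m=((z>.0262)&(z<.034)&(abs(l)<.125).all(2)).astype(np.uint8); m=cv2.morphologyEx(m,cv2.MORPH_OPEN,np.ones((3,3)))
    n,L,stt,c=cv2.connectedComponentsWithStats(m); i=1+np.argmax(stt[1:,4]); q=l[L==i]
    r=cv2.minAreaRect((q*1000).astype(np.float32)); print("mask H",np.round(r[0],1),np.round(r[1],1),round(r[2],2))
    if name: cv2.imwrite("pics/"+name,cv2.resize(s["color"][160:300,250:400],(750,700))[:600])
    return s
E
python3 - <<'E'
from mk import *
go(-87,-12,95.5); mask()
E
```

```text
t 4.38 turn [ 0.    0.01 -0.01] shift [-3.6 -2.5 -0.1] F [-0.73 -0.2   0.23] tipH [[-90.6  -9.5]] z 95.4 q6 0.25Traceback (most recent call last):
  File "<stdin>", line 2, in <module>
  File "mk.py", line 5, in mask
    n,L,stt,c=cv2.connectedComponentsWithStats(m); i=1+np.argmax(stt[1:,4]); q=l[L==i]
                                                       ~~~~~~~~~^^^^^^^^^^^
    return _wrapfunc(a, 'argmax', axis=axis, out=out, **kwds)
    return bound(*args, **kwds)
ValueError: attempt to get argmax of an empty sequence
```

arm_command --plan '[[[0,0,0],[-1,0,0],0],[[0,0,0],[-2,0,0],0],[[0,0,0],[-2,0,0],0]]'

```text
time: 4.68
position: [0.4956, -0.0157, 0.0953]
tcp_rot: [0.446, 3.11, -0.0]
contact_force: [-0.4, 0.0, -0.2]
gripper_width: 0.001
```

Run:
```python
from mk import *
go(-87,-12,95.5); s=mask(cam="scene"); cv2.imwrite("pics/p4.png",cv2.resize(s["color"][190:370,240:480],(800,600),interpolation=cv2.INTER_CUBIC))
```

```text
t 4.68 turn [-0.    0.   -0.01] shift [-1.8 -2.5 -0.2] F [-0.35  0.03 -0.18] tipH [[-88.8  -9.5]] z 95.3 q6 0.25
mask H [  0.7 -17.5] [155.3 167.6] 89.33
```

View pics/p4.png

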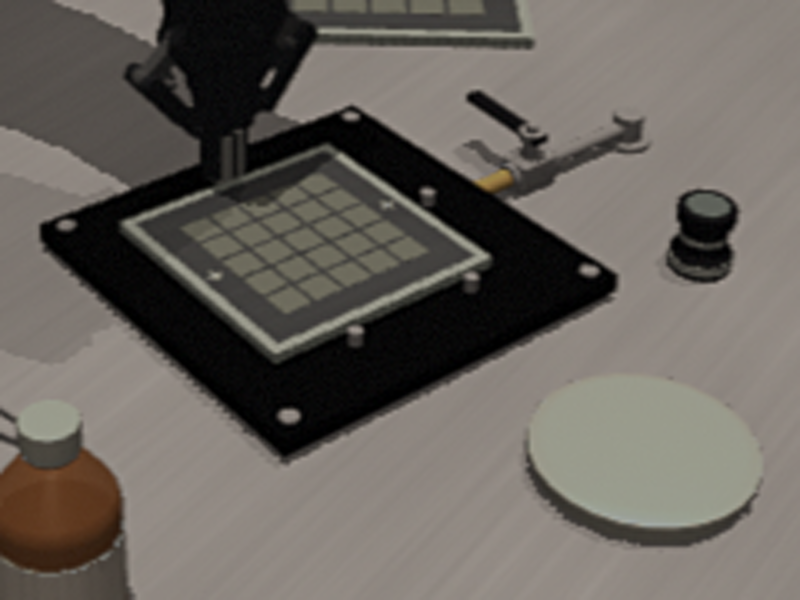

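The mask's far edge is nearly at both far pins, at crop (470,282) and (355,335). I'll go on in small steps and watch the force.

arm_command --plan '[[[0,0,0],[-0.7,0,0],0],[[0,0,0],[-1.4,0,0],0],[[0,0,0],[-2,0,0],0],[[0,0,0],[-2,0,0],0]]'

```text
time: 5.07
position: [0.4972, -0.0162, 0.0952]
tcp_rot: [-0.446, -3.109, 0.0]
contact_force: [-2.5, -0.3, 1.4]
gripper_width: -0.002
```

```bash
python3 go.py -87 -12 95.5
```

```text
t 5.07 turn [-0.01 -0.04 -0.01] shift [-0.1 -2.4 -0.3] F [-2.52 -0.29  1.41] tipH [[-87.1  -9.6]] z 95.2 q6 0.25
```

arm_command --plan '[[[0,0,0],[-0.6,0,0],0],[[0,0,0],[-1,0,0],0],[[0,0,0],[-1,0,0],0]]'

```text
time: 5.32
position: [0.4976, -0.0164, 0.0951]
tcp_rot: [-0.446, -3.108, -0.0]
contact_force: [-7.9, 1.6, 3.3]
gripper_width: 0.002
```

```bash
python3 go.py -87 -12 95.5
```

```text
t 5.32 turn [-0.01 -0.1  -0.  ] shift [ 0.3 -2.3 -0.4] F [-7.88  1.6   3.29] tipH [[-86.7  -9.7]] z 95.1 q6 0.25
```

Seated against the far pins at 8 N. Now to the right edge.

arm_command --plan '[[[0,0,0],[10,0,0],0],[[0,0,0],[12,0,-30],0],[[0,0,0],[12,-20,-40],0],[[0,0,0],[0,-58,-40],0],[[0,0,0],[-25,-90,-40],0],[[0,0,0],[-56,-109,-40],0],[[0,0,0],[-87,-109,-40],0],[[0,0,0],[-87,-109,-40],0]]'

```text
time: 5.98
position: [0.5554, -0.1483, 0.1354]
tcp_rot: [0.449, 3.106, -0.001]
contact_force: [0.3, 0.3, -0.5]
gripper_width: -0.0
```

Run:
```python
from mk import *
go(0,-119,95.5); s=mask(cam="scene"); mask(cam="top")
```

```text
t 5.98 turn [ 0.    0.21 -0.14] shift [ 6.   1.  39.9] F [ 0.34  0.31 -0.46] tipH [[   5.9 -120. ]] z 135.4 q6 0.03
mask H [  4.1 -16.7] [155.4 161.7] 89.34
mask H [ 0.4 -5.6] [152.8 139.4] 0.41
```

arm_command --plan '[[[0,0,0],[6,0,20],0],[[0,0,0],[6,0,36],0],[[0,0,0],[6,0,40],0],[[0,0,0],[6,1,40],0],[[0,0,0],[6,6,40],0],[[0,0,0],[6,12,40],0],[[0,0,0],[6,15,40],0],[[0,0,0],[6,15,40],0]]'

```text
time: 6.75
position: [0.5503, -0.1287, 0.0961]
tcp_rot: [0.445, 3.109, 0.0]
contact_force: [0.3, 0.5, 0.0]
gripper_width: 0.001
```

```bash
python3 go.py 0 -90.5 95.5
```

```text
t 6.75 turn [0.01 0.07 0.05] shift [-4.5 12.1  0.6] F [0.28 0.45 0.03] tipH [[  -4.5 -102.6]] z 96.1 q6 0.05
```

arm_command --plan '[[[0,0,0],[-4.5,0,0.6],0],[[0,0,0],[-4.5,2,0.6],0],[[0,0,0],[-4.5,4,0.6],0],[[0,0,0],[-4.5,6,0.6],0],[[0,0,0],[-4.5,8,0.6],0],[[0,0,0],[-4.5,9,0.6],0],[[0,0,0],[-4.5,9,0.6],0]]'

```text
time: 7.33
position: [0.5565, -0.1219, 0.0947]
tcp_rot: [-0.446, -3.11, -0.0]
contact_force: [0.1, 0.9, -0.1]
gripper_width: 0.002
```

Run:
```python
from mk import *
go(0,-90.5,95.5); s=mask(cam="scene"); cv2.imwrite("pics/p5.png",cv2.resize(s["color"][190:370,240:480],(800,600),interpolation=cv2.INTER_CUBIC))
```

```text
t 7.33 turn [ 0.01 -0.01  0.01] shift [-0.5  3.8 -0.8] F [ 0.12  0.94 -0.13] tipH [[ -0.5 -94.3]] z 94.7 q6 0.07
mask H [ 4.9 -7.7] [158.3 159.5] 1.49
```

View pics/p5.png

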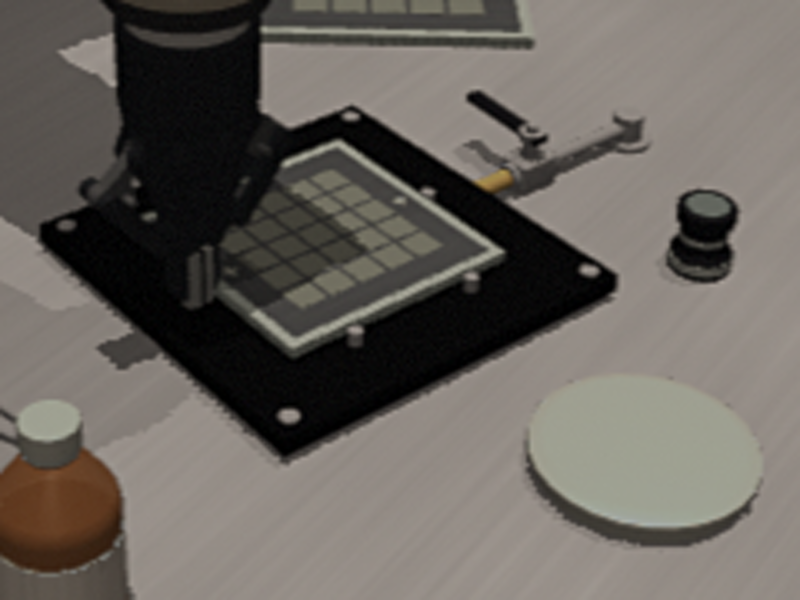

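The mask has moved left and its left edge is close to the left pin, at crop (428,192).

arm_command --plan '[[[0,0,0],[0,1,-0.6],0],[[0,0,0],[0,2,-0.6],0],[[0,0,0],[0,3,-0.6],0],[[0,0,0],[0,3.5,-0.6],0],[[0,0,0],[0,3.5,-0.6],0]]'

```text
time: 7.8
position: [0.5577, -0.1187, 0.0955]
tcp_rot: [0.446, 3.109, 0.0]
contact_force: [-0.1, -0.4, 2.6]
gripper_width: 0.002
```

```bash
python3 go.py 0 -90.5 95.5
```

```text
t 7.8 turn [0.   0.02 0.  ] shift [-0.3  0.4  0. ] F [-0.09 -0.39  2.62] tipH [[ -0.3 -90.9]] z 95.5 q6 0.08
```

arm_command --plan '[[[0,0,0],[0,0.7,0],0],[[0,0,0],[0,1.4,0],0],[[0,0,0],[0,1.4,0],0]]'

```text
time: 8.05
position: [0.5581, -0.1174, 0.0955]
tcp_rot: [0.446, 3.109, -0.0]
contact_force: [-0.4, -1.2, 4.8]
gripper_width: 0.002
```

```bash
python3 go.py 0 -90.5 95.5
```

```text
t 8.05 turn [-0.    0.02 -0.01] shift [-0.3 -0.9  0. ] F [-0.44 -1.18  4.81] tipH [[ -0.3 -89.6]] z 95.5 q6 0.08
```

Run:
```python
from mk import *
s=mask(cam="scene"); t=ctrl.snapshot("top")
a=cv2.resize(s["color"][215:310,260:400],(800,543),interpolation=cv2.INTER_CUBIC); cv2.imwrite("pics/p6.png",a)
```

```text
mask H [ 3.1 -2.7] [163.4 161.9] 89.92
```

View pics/p6.png

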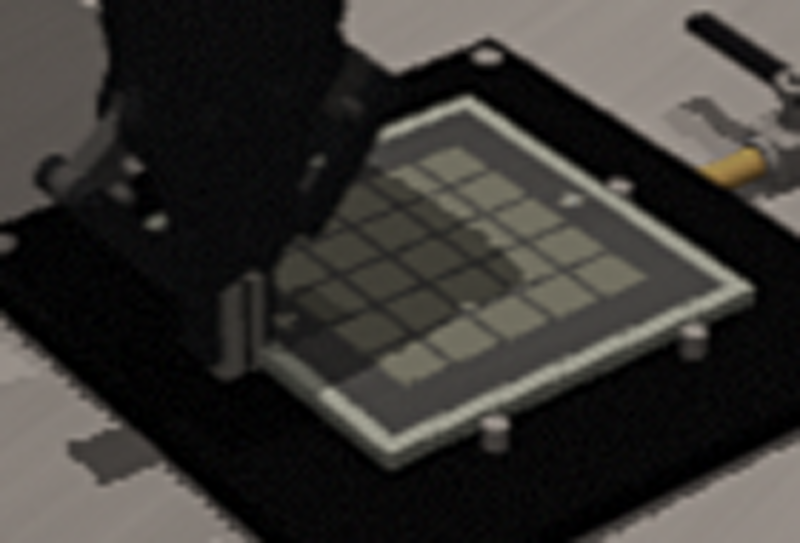

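The mask is flat and close to the left pin, but there is an unexpected 4.8 N upward force on the tool. I'll back off slightly and raise 1 mm to test it.

arm_command --plan '[[[0,0,0],[0,-2,0],0],[[0,0,0],[0,-3,-1],0],[[0,0,0],[0,-3,-1],0]]'

```text
time: 8.4
position: [0.5568, -0.1205, 0.0962]
tcp_rot: [-0.446, -3.109, -0.0]
contact_force: [-0.6, 0.3, 0.7]
gripper_width: -0.002
```

arm_command --plan '[[[0,0,0],[0,1,0],0],[[0,0,0],[0,2,0],0],[[0,0,0],[0,3,0],0],[[0,0,0],[0,3,0],0],[[0,0,0],[0,3,0],0]]'

```text
time: 8.82
position: [0.5579, -0.1173, 0.0963]
tcp_rot: [-0.446, -3.11, 0.0]
contact_force: [-0.4, -0.9, 0.2]
gripper_width: 0.004
```

```bash
python3 go.py 0 -90.5 95.5
```

```text
t 8.82 turn [-0.   -0.01  0.  ] shift [-0.4 -0.9  0.8] F [-0.41 -0.94  0.2 ] tipH [[ -0.4 -89.6]] z 96.3 q6 0.08
```

The vertical force is gone, so it was stored friction. I'll press on.

arm_command --plan '[[[0,0,0],[0,0.5,0],0],[[0,0,0],[0,1,0],0],[[0,0,0],[0,1,0],0],[[0,0,0],[0,1,0],0]]'

```text
time: 9.15
position: [0.5582, -0.1165, 0.0964]
tcp_rot: [0.446, 3.11, -0.0]
contact_force: [0.7, -0.5, 0.8]
gripper_width: -0.002
```

```bash
python3 go.py 0 -90.5 95.5
```

```text
t 9.15 turn [ 0.  0. -0.] shift [-0.4 -1.9  0.9] F [ 0.67 -0.51  0.79] tipH [[ -0.4 -88.6]] z 96.4 q6 0.08
```

arm_command --plan '[[[0,0,0],[0,0.5,0],0],[[0,0,0],[0,1,0],0],[[0,0,0],[0,1.2,0],0],[[0,0,0],[0,1.2,0],0]]'

```text
time: 9.48
position: [0.5585, -0.1153, 0.0963]
tcp_rot: [-0.446, -3.11, 0.0]
contact_force: [0.6, -0.9, 0.1]
gripper_width: -0.003
```

Run:
```python
from mk import *
go(0,-90.5,95.5); s=mask(cam="scene")
```

```text
t 9.48 turn [-0.01  0.   -0.01] shift [-0.4 -3.   0.8] F [ 0.65 -0.94  0.06] tipH [[ -0.4 -87.5]] z 96.3 q6 0.08
mask H [ 1.7 -0.6] [163.3 161.6] 86.52
```

```bash
cat > ov.py <<'E'
from mk import *
def ov(cam,name,box,k):
    s=ctrl.snapshot(cam); x0,x1,y0,y1=box; a=cv2.resize(s["color"][y0:y1,x0:x1],None,fx=k,fy=k,interpolation=cv2.INTER_CUBIC)
    f=lambda l,z:np.round((proj(s,np.c_[toW(H,np.array(l)/1000),np.full(len(l),z)])-[x0,y0]+.5)*k*8).astype(np.int32)
    cv2.polylines(a,[f([[76,76],[76,-76],[-76,-76],[-76,76]],.0294)],True,(0,0,255),1,cv2.LINE_AA,3)
    t=np.linspace(0,6.28,24)
    for c in [(80,42),(80,-42),(0,80)]: cv2.polylines(a,[f(np.c_[c[0]+4*np.cos(t),c[1]+4*np.sin(t)],.0275)],True,(0,255,0),1,cv2.LINE_AA,3)
    cv2.imwrite("pics/"+name,a)
E
python3 -c "
from ov import *
ov('scene','p7.png',(270,395,215,310),6.3)"
```

```text
(no output)
```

View pics/p7.png

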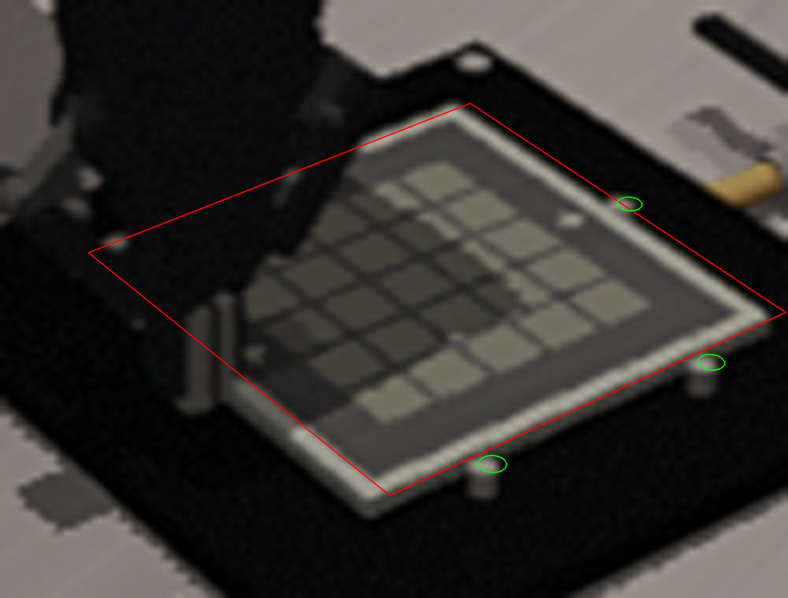

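The overlay sits about 8 px off in this camera, as the pins show. Allowing for that, the mask still has about 2–3 mm to go to the left pin at (622,200). I'll keep pushing.

arm_command --plan '[[[0,0,0],[0,0.5,0],0],[[0,0,0],[0,1,0],0],[[0,0,0],[0,1.5,0],0],[[0,0,0],[0,1.5,0],0]]'

```text
time: 9.92
position: [0.559, -0.1138, 0.0964]
tcp_rot: [0.446, 3.11, 0.0]
contact_force: [0.2, -0.4, 0.5]
gripper_width: 0.001
```

```bash
python3 go.py 0 -90.5 95.5
```

```text
t 9.92 turn [ 0.  0. -0.] shift [-0.4 -4.7  0.9] F [ 0.16 -0.43  0.48] tipH [[ -0.4 -85.8]] z 96.4 q6 0.08
```

arm_command --plan '[[[0,0,0],[0,0.5,0],0],[[0,0,0],[0,1,0],0],[[0,0,0],[0,1,0],0],[[0,0,0],[0,1,0],0]]'

```text
time: 10.25
position: [0.5593, -0.1128, 0.0964]
tcp_rot: [0.446, 3.11, 0.0]
contact_force: [0.6, 0.4, 0.1]
gripper_width: 0.0
```

```bash
python3 go.py 0 -90.5 95.5
```

```text
t 10.25 turn [0.01 0.   0.  ] shift [-0.4 -5.6  0.9] F [0.61 0.39 0.08] tipH [[ -0.4 -84.9]] z 96.4 q6 0.09
```

arm_command --plan '[[[0,0,0],[0,0.5,0],0],[[0,0,0],[0,1,0],0],[[0,0,0],[0,1,0],0],[[0,0,0],[0,1,0],0]]'

```text
time: 10.58
position: [0.5595, -0.1121, 0.0963]
tcp_rot: [-0.446, -3.11, 0.0]
contact_force: [-1.5, -2.2, 1.2]
gripper_width: 0.001
```

```bash
python3 go.py 0 -90.5 95.5
```

```text
t 10.58 turn [-0.01 -0.   -0.01] shift [-0.4 -6.4  0.8] F [-1.5  -2.18  1.22] tipH [[ -0.4 -84.1]] z 96.3 q6 0.09
```

arm_command --plan '[[[0,0,0],[0,0.5,0],0],[[0,0,0],[0,0.8,0],0],[[0,0,0],[0,0.8,0],0]]'

```text
time: 10.83
position: [0.5596, -0.1117, 0.0964]
tcp_rot: [-0.447, -3.109, 0.002]
contact_force: [-2.4, -6.6, 0.9]
gripper_width: -0.002
```

```bash
python3 go.py 0 -90.5 95.5
```

```text
t 10.83 turn [-0.08  0.   -0.03] shift [-0.4 -6.8  0.9] F [-2.4  -6.59  0.92] tipH [[ -0.4 -83.7]] z 96.4 q6 0.09
```

Seated on the left pin at about 7 N. I'll go back to the near edge for a final nudge.

arm_command --plan '[[[0,0,0],[0,-12,0],0],[[0,0,0],[0,-14,-30],0],[[0,0,0],[25,-14,-40],0],[[0,0,0],[58,-2,-40],0],[[0,0,0],[90,22,-40],0],[[0,0,0],[110,55,-40],0],[[0,0,0],[110,83,-40],0],[[0,0,0],[110,83,-40],0]]'

```text
time: 11.5
position: [0.4777, 0.0026, 0.1368]
tcp_rot: [0.441, 3.109, 0.003]
contact_force: [0.1, -0.7, 0.5]
gripper_width: 0.004
```

Run:
```python
from mk import *
go(-100,0,96); mask(cam="top")
```

```text
t 11.5 turn [0.11 0.04 0.17] shift [-11.1  -3.1  40.9] F [ 0.07 -0.72  0.48] tipH [[-111.1    3. ]] z 136.8 q6 0.29Traceback (most recent call last):
  File "<stdin>", line 2, in <module>
  File "mk.py", line 5, in mask
    n,L,stt,c=cv2.connectedComponentsWithStats(m); i=1+np.argmax(stt[1:,4]); q=l[L==i]
                                                       ~~~~~~~~~^^^^^^^^^^^
    return _wrapfunc(a, 'argmax', axis=axis, out=out, **kwds)
    return bound(*args, **kwds)
ValueError: attempt to get argmax of an empty sequence
```

arm_command --plan '[[[0,0,0],[0,-2,25],0],[[0,0,0],[0,-2,40.5],0],[[0,0,0],[0,-2,40.5],0],[[0,0,0],[-8,-2,40.5],0],[[0,0,0],[-16,-2,40.5],0],[[0,0,0],[-20,-2,40.5],0],[[0,0,0],[-20,-2,40.5],0]]'

```text
time: 12.13
position: [0.498, -0.0087, 0.0967]
tcp_rot: [0.447, 3.108, 0.0]
contact_force: [-0.3, -0.2, -0.2]
gripper_width: 0.006
```

```bash
python3 go.py -87 0 96
```

```text
t 12.13 turn [ 0.03  0.12 -0.04] shift [-1.5  2.2  0.7] F [-0.31 -0.21 -0.24] tipH [[-88.5  -2.2]] z 96.7 q6 0.27
```

arm_command --plan '[[[0,0,0],[-0.5,0,0],0],[[0,0,0],[-1,0,0],0],[[0,0,0],[-1.5,0,0],0],[[0,0,0],[-1.9,0,0],0],[[0,0,0],[-1.9,0,0],0]]'

```text
time: 12.55
position: [0.498, -0.0086, 0.0959]
tcp_rot: [0.446, 3.11, 0.0]
contact_force: [0.6, 0.0, 0.5]
gripper_width: 0.007
```

```bash
python3 go.py -87 0 96
```

```text
t 12.55 turn [0.   0.   0.01] shift [-1.5  2.1 -0.1] F [0.6  0.04 0.49] tipH [[-88.5  -2.1]] z 95.9 q6 0.27
```

arm_command --plan '[[[0,0,0],[-0.5,0,0],0],[[0,0,0],[-1,0,0],0],[[0,0,0],[-1.5,0,0],0],[[0,0,0],[-2,0,0],0],[[0,0,0],[-2,0,0],0]]'

```text
time: 12.97
position: [0.4995, -0.0092, 0.0957]
tcp_rot: [-0.446, -3.109, -0.0]
contact_force: [-3.8, 0.8, 1.0]
gripper_width: 0.0
```

```bash
python3 go.py -87 0 96
```

```text
t 12.97 turn [-0.01 -0.06 -0.  ] shift [ 0.1  2.2 -0.3] F [-3.82  0.79  1.  ] tipH [[-86.9  -2.2]] z 95.7 q6 0.27
```

arm_command --plan '[[[0,0,0],[-0.6,0,0],0],[[0,0,0],[-0.6,0,0],0],[[0,0,0],[3,0,0],0],[[0,0,0],[15,0,0],0],[[0,0,0],[15,0,-35],0],[[0,0,0],[15,30,-60],0],[[0,0,0],[15,70,-60],0],[[0,0,0],[15,110,-60],0]]'

```text
time: 13.63
position: [0.5178, 0.1016, 0.1579]
tcp_rot: [0.449, 3.105, 0.002]
contact_force: [1.4, -0.1, 0.6]
gripper_width: 0.0
```

arm_command --plan '[[[0,0,0],[10,40,0],0],[[0,0,0],[20,80,0],0],[[0,0,0],[20,120,0],0],[[0,0,0],[20,120,0],0]]'

```text
time: 13.97
position: [0.532, 0.2273, 0.1559]
tcp_rot: [0.439, 3.109, 0.004]
contact_force: [-0.4, 0.2, -0.7]
gripper_width: 0.002
```

```bash
python3 -c "
from ov import *
go(-45,134,103)
mask(cam='top')
ov('top','p8.png',(205,400,165,300),4.1)"
```

```text
t 13.97 turn [0.15 0.08 0.26] shift [ -76.7 -100.4   52.7] F [-0.39  0.22 -0.66] tipH [[-122.2  233.9]] z 155.9 q6 0.68
mask H [0.3 1.1] [152.6 152.1] 0.03
```

View pics/p8.png

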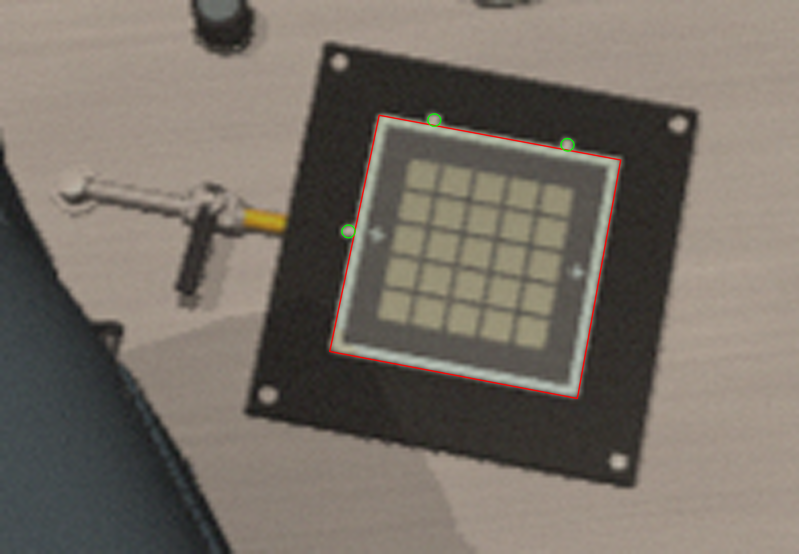

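Picture: the mask fills the home outline and touches all three pins. It measures (0.3, 1.1) mm and 0.03° from home, which is within calibration. The valve handle lies from (208,215) to (185,300) and is still closed. Next is the valve.

arm_command --plan '[[[0,0,0],[-20,-26,0],0],[[0,0,0],[-40,-52,0],0],[[0,0,0],[-60,-78,0],0],[[0,0,0],[-75,-98,0],0],[[0,0,0],[-77,-101,0],0],[[0,0,0],[-77,-101,20],0],[[0,0,0],[-77,-101,20],0]]'

```text
time: 14.65
position: [0.5752, 0.1009, 0.1335]
tcp_rot: [-0.45, -3.106, 0.002]
contact_force: [-1.1, 0.2, -2.7]
gripper_width: -0.0
```

```bash
python3 go.py -43 135 102.6
```

```text
t 14.65 turn [-0.08 -0.15 -0.14] shift [-2.2 10.3 30.9] F [-1.11  0.2  -2.65] tipH [[-45.2 124.8]] z 133.5 q6 0.46
```

arm_command --plan '[[[0,0,0],[-2,8,0],0],[[0,0,0],[-2,8,20],0],[[0,0,0],[-2,8,30],0],[[0,0,0],[-2,8,30],0],[[0,0,0],[-2,8,30],0]]'

```text
time: 15.07
position: [0.5803, 0.1101, 0.106]
tcp_rot: [-0.446, -3.109, 0.001]
contact_force: [0.4, -0.1, 0.4]
gripper_width: -0.002
```

```bash
python3 go.py -42 149.5 102.6; python3 go.py -46 163.5 102.6
```

```text
t 15.07 turn [-0.03 -0.05  0.02] shift [-0.9 14.5  3.4] F [ 0.4  -0.06  0.38] tipH [[-42.9 135. ]] z 106.0 q6 0.47
t 15.07 turn [-0.03 -0.05  0.02] shift [ 3.1 28.5  3.4] F [ 0.4  -0.06  0.38] tipH [[-42.9 135. ]] z 106.0 q6 0.47
```

arm_command --plan '[[[0,0,0],[0,0,3.4],0],[[0,0,0],[0,5,3.4],0],[[0,0,0],[0,10,3.4],0],[[0,0,0],[0,14.5,3.4],0],[[0,0,0],[1,19,3.4],0],[[0,0,0],[2,24,3.4],0],[[0,0,0],[3,28.5,3.4],0],[[0,0,0],[3,28.5,3.4],0]]'

```text
time: 15.73
position: [0.5858, 0.139, 0.1025]
tcp_rot: [0.445, 3.11, 0.0]
contact_force: [-0.8, -1.3, 1.9]
gripper_width: -0.002
```

```bash
python3 go.py -44 180 102.6; python3 go.py -34.4 196 102.6;python3 go.py -17 207 102.6
```

```text
t 15.73 turn [0.02 0.   0.04] shift [-1.7 15.7 -0.1] F [-0.78 -1.3   1.9 ] tipH [[-45.7 164.3]] z 102.5 q6 0.52
t 15.73 turn [0.02 0.   0.04] shift [-11.3  31.7  -0.1] F [-0.78 -1.3   1.9 ] tipH [[-45.7 164.3]] z 102.5 q6 0.52
t 15.73 turn [0.02 0.   0.04] shift [-28.7  42.7  -0.1] F [-0.78 -1.3   1.9 ] tipH [[-45.7 164.3]] z 102.5 q6 0.52
```

arm_command --plan '[[[0,0,0],[0,5,0],0],[[0,0,0],[-0.5,10,0],0],[[0,0,0],[-1.7,15.7,0],0],[[0,0,0],[-4,20.5,0],0],[[0,0,0],[-7,26,0],0],[[0,0,0],[-11,31.5,0],0],[[0,0,0],[-11,31.5,0],0]]'

```text
time: 16.32
position: [0.6061, 0.1661, 0.1023]
tcp_rot: [0.445, 3.11, 0.001]
contact_force: [0.6, 0.1, -0.7]
gripper_width: -0.001
```

```bash
python3 go.py -17 207 102.6
python3 - <<'E'
from go import *
s=ctrl.snapshot("scene"); P=cloud(s); l=toH(H,P.reshape(-1,3)).reshape(480,640,2)*1000
r=np.hypot(l[...,0],l[...,1]-165); m=(P[...,2]>.036)&(P[...,2]<.043)&(r<62)&(r>12); q=l[m]-[0,165]
print(m.sum(),np.round(q[::6],0).tolist())
E
```

```text
t 16.32 turn [0.03 0.01 0.03] shift [-16.9  11.   -0.3] F [ 0.64  0.12 -0.68] tipH [[-33.9 196. ]] z 102.3 q6 0.55
100 [[-25.0, 46.0], [-20.0, 44.0], [-24.0, 30.0], [-18.0, 43.0], [-27.0, 16.0], [-22.0, 29.0], [-14.0, 39.0], [-27.0, 22.0], [-15.0, 28.0], [-12.0, 43.0], [-16.0, 26.0], [-9.0, 37.0], [-6.0, 28.0], [-7.0, 23.0], [-6.0, 16.0], [1.0, 13.0], [5.0, -12.0]]
```

Handle is following, at about 70–75°. On to the stop.

arm_command --plan '[[[0,0,0],[-4,3,0],0],[[0,0,0],[-8,6,0],0],[[0,0,0],[-12,8.5,0],0],[[0,0,0],[-15,10.5,0],0],[[0,0,0],[-17,11,0],0],[[0,0,0],[-18,11,0],0],[[0,0,0],[-18,11,0],0]]'

```text
time: 16.95
position: [0.6252, 0.171, 0.1023]
tcp_rot: [-0.446, -3.108, -0.001]
contact_force: [-6.7, 2.2, 1.1]
gripper_width: -0.001
```

```bash
python3 go.py -17 207 102.6
```

```text
t 16.95 turn [ 0.03 -0.09  0.02] shift [ 0.1  0.9 -0.3] F [-6.67  2.2   1.1 ] tipH [[-16.9 206.1]] z 102.3 q6 0.55
```

arm_command --plan '[[[0,0,0],[-0.7,0,0],0],[[0,0,0],[-0.7,0,0],0],[[0,0,0],[-0.7,0,0],0]]'

```text
time: 17.2
position: [0.6253, 0.171, 0.1023]
tcp_rot: [-0.445, -3.108, -0.001]
contact_force: [-9.2, 2.9, 3.3]
gripper_width: 0.001
```

arm_command --plan '[[[0,0,0],[5,0,0],0],[[0,0,0],[20,0,0],0],[[0,0,0],[22,0,-35],0],[[0,0,0],[40,15,-70],0],[[0,0,0],[70,35,-80],0],[[0,0,0],[100,60,-80],0],[[0,0,0],[130,80,-80],0],[[0,0,0],[130,80,-80],0]]'

```text
time: 17.87
position: [0.521, 0.2881, 0.1832]
tcp_rot: [0.44, 3.11, 0.003]
contact_force: [0.1, 0.6, 0.1]
gripper_width: 0.003
```

```bash
python3 -c "
from ov import *
go(-45,134,103)
mask(cam='top')
ov('top','p9.png',(205,400,165,300),4.1)
s=np.load('top.npy',allow_pickle=True).item()
for n in ['bottle','wafer_case','loupe','tweezers']:
    for c in ['top','scene']:
        d=ctrl.outline_of(n,c)
        print(n,c,[np.round(x['position']).tolist() for x in d[:1]])
s=ctrl.snapshot('scene');print([(n,np.round(ctrl.outline_of(n,'scene')[0]['position']).tolist()) for n in ['bottle','wafer_case','loupe','tweezers'] if ctrl.outline_of(n,'scene')])
"
```

```text
t 17.87 turn [ 0.12 -0.    0.24] shift [-104.2 -155.7   79.9] F [0.14 0.65 0.1 ] tipH [[-149.8  289.1]] z 183.2 q6 0.79
mask H [2.4 0.9] [152.3 157.3] 89.6
bottle top [[435.0, 190.0]]
bottle scene [[257.0, 351.0]]
wafer_case top [[324.0, 144.0]]
wafer_case scene [[438.0, 326.0]]
loupe top [[259.0, 170.0]]
loupe scene [[447.0, 259.0]]
tweezers top [[409.0, 264.0]]
tweezers scene [[223.0, 306.0]]
[('bottle', [258.0, 352.0]), ('wafer_case', [436.0, 327.0]), ('loupe', [448.0, 259.0]), ('tweezers', [226.0, 306.0])]
```

View pics/p9.png

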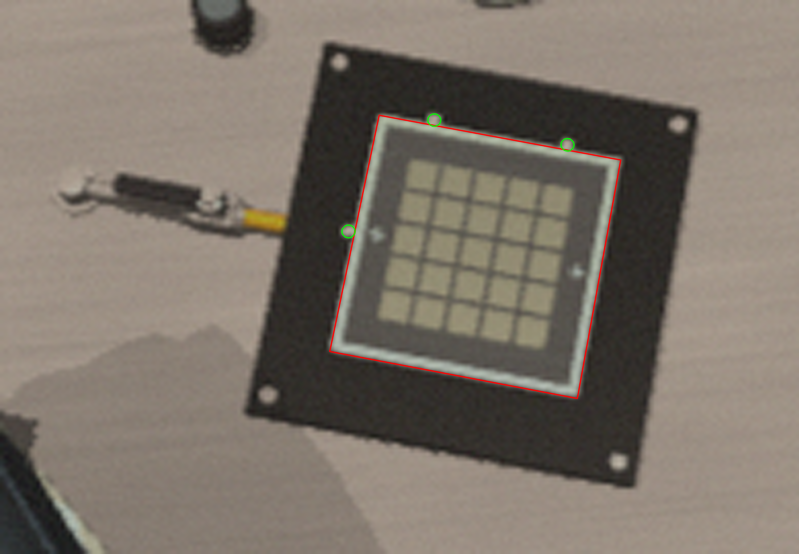

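The picture shows the mask still on its home outline and the handle in line with the tube, from (212,203) to (115,183), pointing away from the holder. I'm handing in.

```bash
python3 -c "
from station import ctrl
print(ctrl.sign_off())"
```

```text
the job is handed in; nothing more can be done
None
```

The job is done and handed in at about 18 s on the robot's clock. The mask is against all three pins, and the vacuum valve is open.

**Mask:** I pushed it along the seat to the two far pins (about 8 N at contact), then to the left pin (about 7 N). I finished with a light nudge of about 4 N at the far side. It measured 0.3 mm and 1.1 mm from home and square to 0.03°, within the 2 mm camera calibration.

**Valve:** I pushed the handle round to its stop, where the force rose to about 9–10 N. It now lies in line with the tube, pointing away from the holder.

**Last checks:**
- **Overlay:** the last picture shows the mask still on its home outline with the arm clear.
- **Depth fit:** the last fit gave 2.4 mm and 0.9 mm with a 157 mm side. That disagrees with the overlay, probably because it picked up the pin tops.
- **Bystanders:** in the scene camera the bottle, wafer case, loupe and tweezers are where they started, to within about 3 px. The top camera's tweezers position shifted by about 20 px, but its first detection covered only a small part of them. The arm never came near them.

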